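# Stand the roller work rest up in its shoe and pin it

### The arm

A 6-joint arm with a two-finger parallel gripper is mounted at the origin on a cart in front of the work surface, level with it; the furniture and walls round the work are solid. World frame = base frame: x ahead of the robot, y to its left, z up, the work surface at z = 0. Lengths are in mm, angles in degrees, forces in N, time in s.
With the tool pointing down it reaches from about 350 to 775 mm from the base axis. Payload 7.3 kg.
Tool frame: the origin (TCP) lies at the very end of the fingers, on their centre line; the grasp point (between the pads) lies 19 mm behind it (env.tcp_to_grasp is the distance from the TCP to the grasp point, in mm); z points along the fingers, y is the line along which they close (so a half turn about z gives the same grasp; the last joint's range is limited). The gripper opens to 92 mm and grips with 3 to 60 N. Pads are 19 mm wide; open, the fingers measure 130 mm over their backs; the gripper's body (75 mm by 190 mm) begins 47 mm behind the grasp point.
Start: joints at [-83.824, 19.595, 87.324, -0, 73.075, -8.365], TCP at [131.841, -508.196, 226.741] pointing down, gripper open.
Joint ranges: [-145.02, 145.02], [-44.19, 115.74], [2.07, 154.8], [-57.11, 237.11], [16.16, 152.29], [-177.93, 177.93]. Speed limits (degrees/s): [147.25, 147.25, 180, 180, 180, 180].

### API

Orientations are given as a 3x3 rotation matrix whose columns are the frame's x, y, z axes.
In Python, from bench import env, vision, order gives the robot as it stands. The module is installed in compiled form; this text tells all that it offers.
- The arm moves only by the tool move_arm, never from a script. Its argument "targets" is a list of rows, each a list of 3 entries, a list of its own where there are three numbers: the shift along the tool's x, y, z normalised to -1 to 1, where 1 is 200 mm, then the turn about the tool's z normalised to -1 to 1, where 1 is pi rad, then the opening, from 0 (shut) to 1 (fully open). A call has exactly 5 rows; each row is the pose to reach, as a shift and turn from the pose commanded when the call began, along the tool's axes at that moment, turning the shorter way round; what a row does not reach only later rows make up. A row lasts 1/12 s, in which the tool goes at most 41.7 mm and 7.16 degrees, less where a joint would pass 70% of its speed; a pose out of reach is approached as far as the arm can. A call with a number of a shift or a turn outside -1 to 1 is refused whole. A call with a gripper value outside its range is refused whole. The fingers move at their own pace and stop on an object; "grip_force" is the grip in N (left out, the last holds). Time passes only in rows, so rows that repeat a pose let the fingers close, or fill a call up. It gives the time, the measured TCP pose, the force, the opening and the grip force at its end, in the units of the state.
- env.sense(): the state, without advancing time (a new reading comes with each control period).
- vision.camera(name): name is "side" or "top" or "wrist"; returns the picture (420x560x3 uint8, red, green, blue); there is no depth.
- vision.get_calibration(name): a dict with "fx", "fy", "cx", "cy" (pixels), "k1" (the pictures are not rectified: a ray, as slopes to the right and down, at radius r is drawn at 1 + k1 r^2 times it, then the intrinsics apply), "R" (3x3) and "t" (3): a world point X has camera coordinates R X + t. Camera axes: x right, y down, z forward; pixel columns grow to the right and rows downward; lengths in mm; the calibration is good to about 2 mm. A picture is of the moment at which its call begins: read the wrist's pose just before it. get_calibration takes no time and is no camera call; for the wrist camera it gives the pose at the moment of the call.
- order.hand_in(): hands the job in; it is judged then, once.
The state is a dict: "time": time; "joints": joint angles; "joint_velocities": joint speeds; "tau": joint torques, N m; "ee_pos": TCP position; "tcp_rot": TCP orientation; "force": force on the tool from outside, world axes, zero at the start; "moment": the same for the moment, N m; "grip_width": opening from 0.0 (shut) to 1.0 (fully open); "grasp_force": force on a finger pad.
Only numpy, scipy, OpenCV 4.12 (cv2) and the standard library are available. Lean on these libraries where they do the work, as an engineer would, in place of code of your own. Each camera call takes 0.05 s, during which the arm holds its last target. There are 200 camera calls.

### The job

The roller post is parked leaning back in its rest and its headed pin is stored in the empty fork. Draw the pin back until it is clear of the fork, tip the post up onto its narrow foot between the cheeks, let go gently and make sure it stays standing by itself, then push the pin through fork and post until its head seats. The post is top-heavy, so do not let it fall over or slam down, and do not disturb the mug, the small carton or the screwdriver.

Things in the scene. Friction and masses are not known exactly. Their poses are not given: they have to be found in the camera images.
- shoe: Fixed grey steel shoe bolted to the bench. Origin on the bench top under the fork's middle; z up, +y from fork to parking rest, -x to the pin's head (roughly towards the robot). Plate x -62..50, y -60..130, 10 mm thick. Two fork cheeks, 8 mm thick, 24 mm apart in x, 40 mm wide in y, tops at z = 100 mm; fork open to +y, a 20 mm high toe stop closes its -y side.
- seat (a point): Point on top of the shoe's plate, 10 mm above the bench, between the cheeks, where the middle of the post's foot belongs; axes as the shoe's. The toe stop's face is 15 mm from it towards -y.
- rest_bar (a point): Middle of the parking rest's rubber bar (12 mm thick, along x), on which the post's back lies at the start; axes as the shoe's. The rest is 48 mm wide and carries an ear each side of the bar up to 12 mm above this point; nothing of the shoe is higher.
- post: Loose roller post, about 0.75 kg (+-15 %), 192 mm tall, grey flat bar 20 (x) x 30 (y) mm, square-cut foot, 15 mm cross hole along x 70 mm above the foot, yoke on top (60 mm over the axle in x, 28 in y) with a heavy roller. Origin mid underside of foot, z up the bar; x, y as the shoe's when in place. Starts leaning 30 degrees to the shoe's +y: heel edge on the plate, toe at the stop.
- roller_centre (a point): Middle of the steel roller, 167 mm above the foot; 50 mm across, 36 mm long along x, free-turning, clear of the yoke on both y sides. Pushing it to the shoe's -y tips the post up about its heel edge, and the toe stop brings the foot to the seat. The post stands alone only within about 7 degrees of upright; past balance it drops onto its foot and can rock over unless also checked on the -y side.
- pin (a joint): 12 mm headed pin with tapered nose, sliding along the shoe's x, 80 mm above the bench, captive in a round guide on the -x cheek (24 mm across, end at x = -44 mm). In m: 0 = head seated on the guide (home, through both cheeks); grows as drawn out to -x, stop at 0.042; out of the post's way from 0.040. About 2 N friction, stays where left. Starts at 0 to 0.010.
- pin_head (a point): Point on the pin's axis, mid-way along the 26 mm thick, 14 mm long knurled grip of its head (the grip runs 7 mm to either side along x; the head's free end is 9 mm away on the -x side); axes as the shoe's. On the +x side a 21 mm neck, then the 30 mm flange that seats on the guide, 19 mm from this point.
- mug: Green mug, 86 mm across, 96 mm high, with handle; a bystander. Origin at the middle of its underside.
- spares_box: Small brown carton 66 x 85 x 50 mm; a bystander. Origin at the middle of its underside.
- driver_yellow: Screwdriver with yellow handle, 190 mm long, 26 mm high, lying; a bystander. Origin at the middle of its underside.

How it is judged (in metres and radians):
On the way, in this order (a step that is already met when the one before it is completed fails the run):
1. the pin is drawn back clear of the fork (value of joint pin above 0.037 m), for 0.2 s.
2. the post stands upright on its foot in the fork by itself, untouched and still for a second, with the pin still drawn (angle between post's own z axis and vertical below 0.06 rad and distance between post and seat below 0.007 m and linear speed of post below 0.02 m/s and angular speed of post below 0.1 rad/s and contact force between post and the fingers below 0.05 N and contact force between post and the arm below 0.05 N and value of joint pin above 0.034 m), for 1 s.
At the end, for the whole second after the job is handed in: The post stands upright (within 0.06 rad) and still on the seat (foot within 7 mm of its place), untouched, with the pin pushed through cheek, post and cheek until its head is within 2.5 mm of seated (angle between post's own z axis and vertical below 0.06 rad and distance between post and seat below 0.007 m and linear speed of post below 0.02 m/s and angular speed of post below 0.1 rad/s and contact force between post and the fingers below 0.05 N and contact force between post and the arm below 0.05 N and value of joint pin below 0.0025 m).
It fails at once if the post falls over (angle between post's own z axis and vertical above 0.75 rad).
It fails at once if the post is flung or slams down (angular speed of post above 2 rad/s).
It fails at once if the green mug is pushed away (over 3 cm) or knocked over (distance of mug from where it was at the start of the episode above 0.03 m).
It fails at once if the small carton is pushed away (over 3 cm) or knocked over (distance of spares_box from where it was at the start of the episode above 0.03 m).
It fails at once if the yellow screwdriver is pushed away (over 3 cm) or knocked over (distance of driver_yellow from where it was at the start of the episode above 0.03 m).
It also fails if it takes over 61 s, if anything falls off the work surface, if the arm or the gripper's body presses on something with over 40 N, if the wrist force passes 120 N, or if a joint passes its speed limit or range.

## Working session

There is one attempt and no reset: what is moved stays moved. The work goes in short steps, Python scripts to look and compute and a tool call to move; the robot and the scene stay as the last step left them, time stands still between calls to the robot, and variables do not carry over. Pictures are saved under pics/ and viewed, at most 10 in all, crops included, and the job is handed in when it is done.

Besides the shell and the picture viewer there is one more tool, called by a JSON object that holds its "op" and its "data", one argument or row to a line. move_arm: Moves the arm, as the interface text tells. Scaled input: -1 to 1 covers 200 mm each way for a shift and pi rad each way for a turn. Its arguments: {"type":"object","properties":{"targets":{"type":"array","items":{"type":"array"}},"grip_force":{"type":"number"}},"required":["targets"]}

```bash
mkdir -p pics; python3 - <<'E'
from bench import env, vision
import cv2
s=env.sense(); print(s['time'],s['ee_pos'],s['tcp_rot'],s['grip_width'],env.tcp_to_grasp)
for n in ['side','top']:
    im=vision.camera(n); cv2.imwrite(f'pics/{n}0.png',im[:,:,::-1]); c=vision.get_calibration(n)
    print(n,{k:(v if not hasattr(v,'tolist') else v.tolist()) for k,v in c.items()})
E
```

```text
0.0 [ 131.80165142 -507.76011551  226.02835939] [[ 9.67966517e-01  2.51079256e-01 -1.71863630e-04]
 [ 2.51079213e-01 -9.67965284e-01  1.56099976e-03]
 [ 2.25576632e-04 -1.55414689e-03 -9.99998767e-01]] 1.0020731613163698 18.8
side {'fx': 406.8427234695226, 'fy': 406.8427234695226, 'cx': 283.21391764637553, 'cy': 205.97825660759588, 'k1': 0.03770857809324389, 'R': [[0.9994082044228744, -0.028054555658843572, 0.01990434221548004], [0.002808499227434067, -0.5101619184242949, -0.8600737929513562], [0.034283425504689505, 0.8596207064144208, -0.5097812156594596]], 't': [-541.021548311173, 181.80932399528592, 1039.7314104014954]}
top {'fx': 402.73589178761995, 'fy': 402.73589178761995, 'cx': 285.4276175199573, 'cy': 211.25572225207216, 'k1': -0.10706597873035915, 'R': [[-0.009022536585771054, -0.9999501342172679, -0.004280527120228337], [-0.9920389846671025, 0.009488700494224558, -0.12557315582398704], [0.12560751066008294, 0.0031134613855786594, -0.9920751280139917]], 't': [180.19870402801445, 554.0331618706573, 937.1378593597061]}
```

View pics/side0.png

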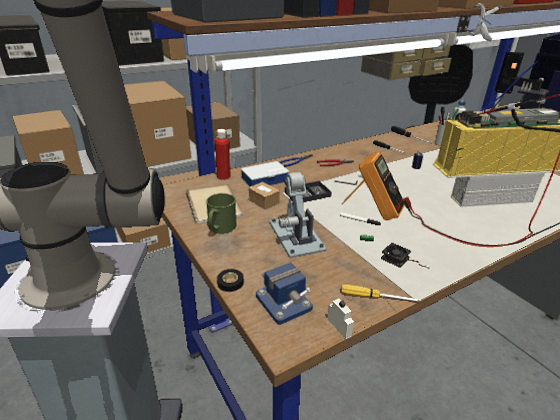

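View pics/top0.png

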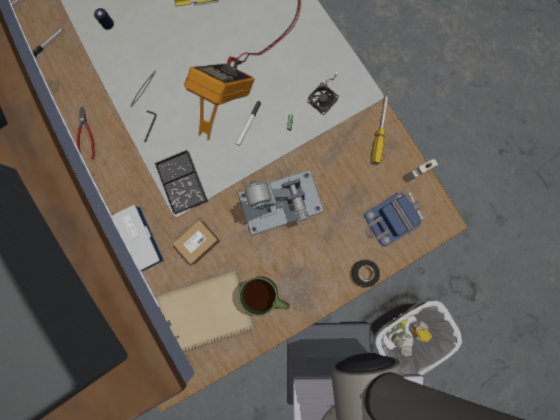

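The top view shows the shoe around (280,203) with the roller at about (258,192) and the pin head near (300,212). The mug is at (259,296) and the carton at (195,242). I'll zoom in on the shoe.

```bash
cat > h.py <<'E'
import numpy as np, cv2
from bench import env, vision
def ray(c,uv):
    d=np.array([(uv[0]-c['cx'])/c['fx'],(uv[1]-c['cy'])/c['fy']]); p=d.copy()
    for _ in range(20): p=d/(1+c['k1']*(p@p))
    R=np.array(c['R']); t=np.array(c['t']); v=R.T@np.array([*p,1]); return -R.T@t, v/np.linalg.norm(v)
def plane(c,uv,z):
    o,v=ray(c,uv); return o+v*(z-o[2])/v[2]
def tri(obs):
    A=np.zeros((3,3));b=np.zeros(3)
    for c,uv in obs:
        o,v=ray(c,uv);P=np.eye(3)-np.outer(v,v);A+=P;b+=P@o
    return np.linalg.solve(A,b)
def proj(c,X):
    q=np.array(c['R'])@np.array(X)+np.array(c['t']); p=q[:2]/q[2]; p=p*(1+c['k1']*(p@p)); return p*[c['fx'],c['fy']]+[c['cx'],c['cy']]
E
python3 - <<'E'
import cv2
a=cv2.imread('pics/top0.png')[160:245,225:340]; b=cv2.imread('pics/side0.png')[165:265,255:340]
cv2.imwrite('pics/t1.png',cv2.resize(a,None,fx=6.5,fy=6.5,interpolation=cv2.INTER_CUBIC))
cv2.imwrite('pics/s1.png',cv2.resize(b,None,fx=6,fy=6,interpolation=cv2.INTER_CUBIC))
E
```

```text
(no output)
```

View pics/t1.png

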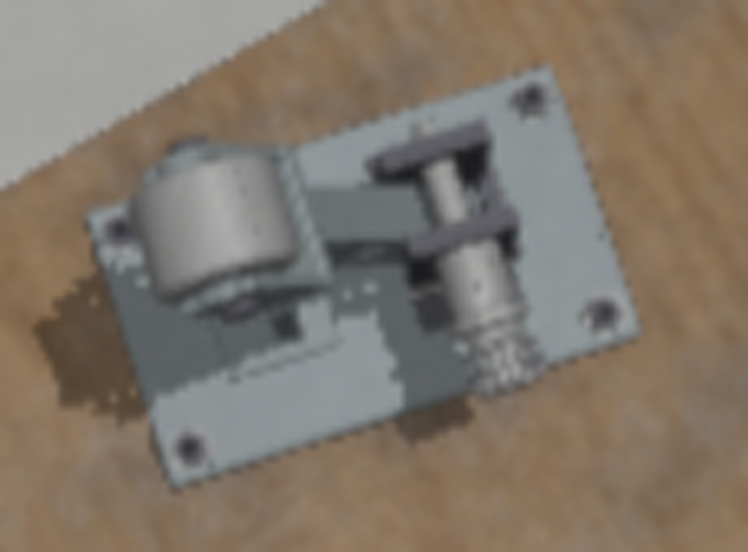

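View pics/s1.png

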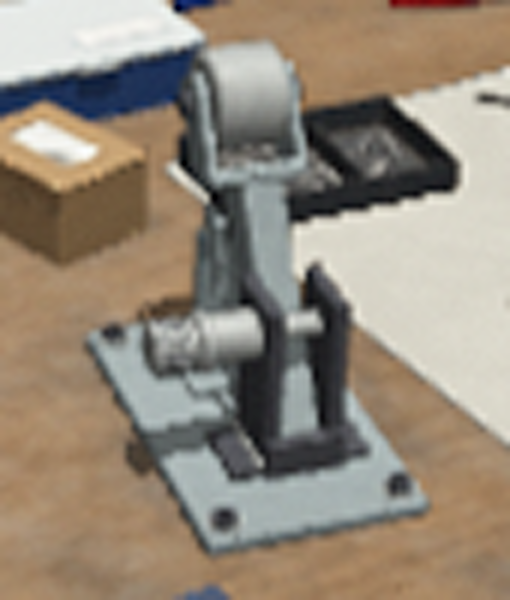

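The zoomed top view shows all four plate corners: (547,68), (637,335), (175,488) and (88,212). The pin is through both cheeks, with its knurled head at about (505,360). The side crop agrees, with plate corners at (87,337), (208,545) and (428,497).

```bash
cat >> h.py <<'E'
def fitshoe(W,L):
    W=np.array(W)[:,:2];L=np.array(L,float)[:,:2];wm,lm=W.mean(0),L.mean(0)
    H=(L-lm).T@(W-wm);a=np.arctan2(H[0,1]-H[1,0],H[0,0]+H[1,1]);R=np.array([[np.cos(a),-np.sin(a)],[np.sin(a),np.cos(a)]])
    o=wm-R@lm;return a,o,np.linalg.norm(W-(L@R.T+o),axis=1)
E
python3 - <<'E'
from h import *
ct,cs=vision.get_calibration('top'),vision.get_calibration('side')
T=lambda x,y:((x+.5)/6.5-.5+225,(y+.5)/6.5-.5+160)
S=lambda x,y:((x+.5)/6-.5+255,(y+.5)/6-.5+165)
L=[(50,-60),(-62,-60),(-62,130),(50,130)]
W=[plane(ct,T(*p),z) for p,z in zip([(547,66),(637,333),(175,487),(88,212)],[10]*4)]
a,o,r=fitshoe(W,L);print('top',np.degrees(a),o,r)
Ws=[plane(cs,S(*p),10) for p in [(428,500),(208,547),(86,338)]]
print('side',[x.round(1).tolist() for x in Ws],[x.round(1).tolist() for x in W]); a2,o2,r2=fitshoe(Ws,L[:3]);print(np.degrees(a2),o2,r2)
for aa,oo in((a,o),(a2,o2)):
  R=np.array([[np.cos(aa),-np.sin(aa)],[np.sin(aa),np.cos(aa)]])
  # pin head end face centre: local
  for n,p in dict(end=plane(ct,T(503,385),80)).items(): print(n,R.T@(p[:2]-oo))
  def w(x,y,z): return np.array([*(R@[x,y]+oo),z])
  for d in (0,.01): 
    q=proj(ct,w(-72-d*1000,0,80));print('pin end top',((q-[225,160])*6.5).round(0)); q=proj(cs,w(-72-d*1000,0,80));print('side',((q-[255,165])*6).round(0))
  q=proj(ct,w(0,-15*.87+ 167*.5,10+15*.5+167*.87));print('roller guess',((q-[225,160])*6.5).round(0))
  q=proj(cs,w(0,-15*.87+ 167*.5,10+15*.5+167*.87));print('roller guess side',((q-[255,165])*6).round(0))
print('mug',plane(ct,(259,296),96),'box',plane(ct,(197,242),50))
s=env.sense();print(s['ee_pos'])
E
```

```text
top 17.62568445666836 [599.48361822 156.13777157] [2.30934342 2.87548521 2.24268143 2.29471071]
side [[665.2, 110.5, 10.0], [559.8, 74.7, 10.0], [503.6, 251.1, 10.0]] [[663.5, 115.6, 10.0], [559.1, 83.0, 10.0], [502.0, 259.2, 10.0], [608.0, 292.9, 10.0]]
18.212610391286436 [600.68046163 149.95038691] [2.60162074 1.29198038 3.88355181]
end [-69.92076751   2.21448922]
pin end top [508. 386.]
side [142. 345.]
pin end top [517. 413.]
side [122. 348.]
roller guess [242. 217.]
roller guess side [240.  99.]
end [-69.09747018   9.18209741]
pin end top [527. 382.]
side [145. 353.]
pin end top [537. 408.]
side [125. 357.]
roller guess [262. 215.]
roller guess side [242. 105.]
mug [359.27867922 235.12066779  96.        ] box [482.3541771  385.31903694  50.        ]
[ 131.82113235 -507.80965458  226.13363776]
```

{"op": "move_arm", "data": {
  "targets": [
    [[0.138,-0.13,0],0,1],
    [[0.276,-0.26,0],0,1],
    [[0.414,-0.39,0],0,1],
    [[0.552,-0.52,0],0,1],
    [[0.69,-0.652,0],0,1]
  ]
}}

```text
time: 0.52
ee_pos: [233.1, -345.6, 226.4]
tcp_rot: [[0.968, 0.25, -0.0], [0.25, -0.968, 0.001], [-0.0, -0.001, -1.0]]
force: [1.0, 0.2, 0.4]
grip_width: 1.004
grasp_force: 0.0
```

{"op": "move_arm", "data": {
  "targets": [
    [[0.138,-0.13,0],0,1],
    [[0.276,-0.26,0],0,1],
    [[0.414,-0.39,0],0,1],
    [[0.552,-0.52,0],0,1],
    [[0.69,-0.652,0],0,1]
  ]
}}

```text
time: 0.93
ee_pos: [333.9, -184.7, 226.7]
tcp_rot: [[0.968, 0.251, -0.0], [0.251, -0.968, -0.0], [-0.0, 0.0, -1.0]]
force: [1.1, -1.3, -0.3]
grip_width: 1.0
grasp_force: 0.0
```

{"op": "move_arm", "data": {
  "targets": [
    [[0.138,-0.13,0],0,1],
    [[0.276,-0.26,0],0,1],
    [[0.414,-0.39,0],0,1],
    [[0.552,-0.52,0],0,1],
    [[0.69,-0.652,0],0,1]
  ]
}}

```text
time: 1.35
ee_pos: [434.8, -23.6, 226.6]
tcp_rot: [[0.968, 0.251, -0.0], [0.251, -0.968, -0.0], [-0.0, 0.0, -1.0]]
force: [0.1, -0.4, 0.4]
grip_width: 1.002
grasp_force: 0.0
```

{"op": "move_arm", "data": {
  "targets": [
    [[0.138,-0.13,0],-0.005,0.8],
    [[0.276,-0.26,0],-0.01,0.6],
    [[0.414,-0.39,0],-0.0172,0.6],
    [[0.552,-0.52,0],-0.0172,0.6],
    [[0.69,-0.652,0],-0.0172,0.6]
  ]
}}

```text
time: 1.77
ee_pos: [535.6, 137.2, 226.3]
tcp_rot: [[0.953, 0.303, -0.001], [0.303, -0.953, -0.0], [-0.001, 0.0, -1.0]]
force: [0.6, -1.0, 0.4]
grip_width: 0.689
grasp_force: 0.0
```

```bash
python3 - <<'E'
from h import *
s=env.sense();c=vision.get_calibration('wrist');im=vision.camera('wrist');cv2.imwrite('pics/w1.png',im[:,:,::-1])
np.save('w1c.npy',c,allow_pickle=True)
R=np.array(c['R']);print(s['ee_pos'],s['grip_width'],-R.T@c['t'],R.round(3).tolist(),c['fx'])
E
```

```text
[535.60541448 137.17702065 226.26154966] 0.6894068338285111 [610.64466196 161.50584723 383.33180403] [[0.303, -0.953, -0.0], [-0.911, -0.29, 0.293], [-0.279, -0.089, -0.956]] 300.2044330959692
```

View pics/w1.png

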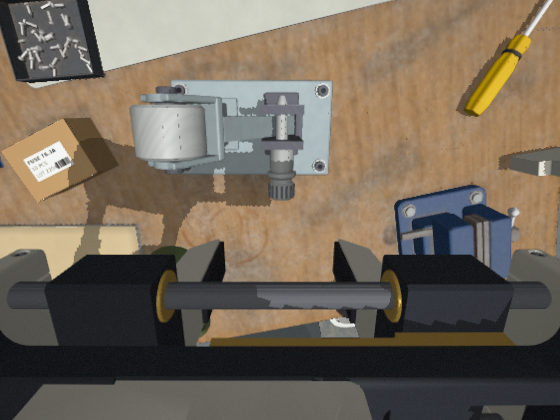

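The wrist view shows the shoe almost square. The plate's right corners are at (331,81) and (327,174). The pin axis is at column ~282 with the knurled head spanning rows 178–199, and the roller is at (133–207, 103–160).

```bash
python3 - <<'E'
from h import *
c=np.load('w1c.npy',allow_pickle=True).item()
im=cv2.imread('pics/w1.png')
cv2.imwrite('pics/w1z.png',cv2.resize(im[70:205,120:345],None,fx=3.5,fy=3.5,interpolation=cv2.INTER_CUBIC))
a=np.radians(17.63);o=np.array([599.5,156.1]);R=np.array([[np.cos(a),-np.sin(a)],[np.sin(a),np.cos(a)]])
def l(uv,z): return (R.T@(plane(c,uv,z)[:2]-o)).round(1)
print('corners',l((331,81),10),l((327,174),10))
for uv in [(270,190),(295,190),(282,178),(282,199),(282,97)]: print(uv,l(uv,80))
print('roller L/R',l((133,130),162),l((207,130),162),'top/bot',l((170,103),162),l((170,160),162))
E
```

```text
corners [ 47.8 -58.7] [-61.2 -59.2]
(270, 190) [-64.3  10.8]
(295, 190) [-64.3 -15.3]
(282, 178) [-51.6  -1.7]
(282, 199) [-74.   -1.8]
(282, 97) [26.9 -1.4]
roller L/R [  0.7 106.3] [ 0.7 53.1] top/bot [19.  77.8] [-20.8  81.9]
```

View pics/w1z.png

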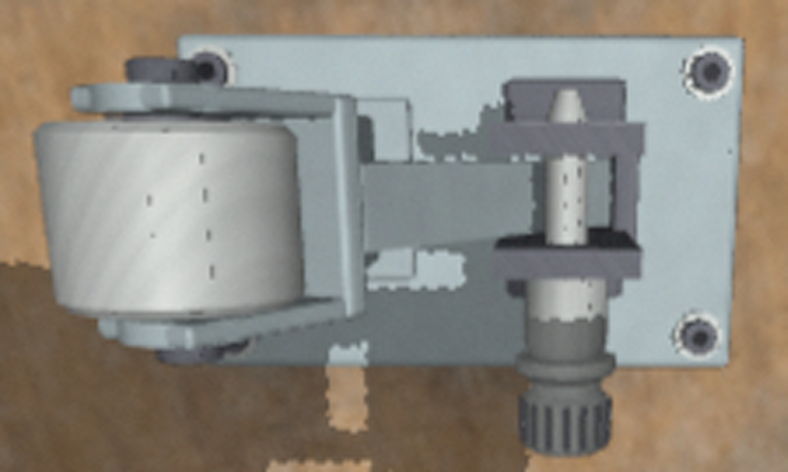

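{"op": "move_arm", "data": {
  "targets": [
    [[-0.017,0.016,0.05],0,0.6],
    [[-0.017,0.016,0.25],0,0.6],
    [[-0.017,0.016,0.45],0,0.6],
    [[-0.017,0.016,0.65],0,0.6],
    [[-0.017,0.016,0.815],0,0.6]
  ]
}}

```text
time: 2.23
ee_pos: [531.5, 131.1, 60.9]
tcp_rot: [[0.953, 0.303, -0.002], [0.303, -0.953, -0.0], [-0.002, -0.0, -1.0]]
force: [0.2, -0.1, -0.2]
grip_width: 0.602
grasp_force: 0.0
```

{"op": "move_arm", "data": {
  "targets": [
    [[0,0,0],0,0.4],
    [[0,0,0],0,0.3],
    [[0,0,0],0,0.2],
    [[0,0,0],0,0.2],
    [[0,0,0],0,0.2]
  ],
  "grip_force": 25
}}

```text
time: 2.65
ee_pos: [534.0, 132.8, 66.1]
tcp_rot: [[0.953, 0.302, 0.004], [0.302, -0.953, 0.003], [0.004, -0.002, -1.0]]
force: [-4.3, 19.6, 3.2]
grip_width: 0.285
grasp_force: 9.6
```

{"op": "move_arm", "data": {
  "targets": [
    [[0,0,0],0,0.2],
    [[-0.05,0,0],0,0.2],
    [[-0.1,0,0],0,0.2],
    [[-0.15,0,0],0,0.2],
    [[-0.2,0,0],0,0.2]
  ]
}}

```text
time: 3.07
ee_pos: [495.7, 121.5, 66.1]
tcp_rot: [[0.953, 0.302, 0.005], [0.302, -0.953, 0.004], [0.006, -0.002, -1.0]]
force: [-0.8, 13.3, 1.9]
grip_width: 0.267
grasp_force: 25.0
```

{"op": "move_arm", "data": {
  "targets": [
    [[-0.007,0,0],0,0.2],
    [[-0.007,0,0],0,0.2],
    [[-0.007,0,0],0,0.2],
    [[-0.007,0,0],0,0.2],
    [[-0.007,0,0],0,0.2]
  ]
}}

```text
time: 3.48
ee_pos: [494.0, 121.0, 66.0]
tcp_rot: [[0.953, 0.303, 0.003], [0.303, -0.953, 0.004], [0.004, -0.002, -1.0]]
force: [-2.9, 10.7, 4.2]
grip_width: 0.27
grasp_force: 25.0
```

{"op": "move_arm", "data": {
  "targets": [
    [[-0.005,0,0],0,0.2],
    [[-0.01,0,0],0,0.2],
    [[-0.015,0,0],0,0.2],
    [[-0.015,0,0],0,0.2],
    [[-0.015,0,0],0,0.2]
  ]
}}

```text
time: 3.9
ee_pos: [494.0, 120.9, 66.2]
tcp_rot: [[0.953, 0.302, 0.009], [0.302, -0.953, 0.005], [0.01, -0.002, -1.0]]
force: [5.8, 15.6, -3.4]
grip_width: 0.272
grasp_force: 25.0
```

```bash
python3 - <<'E'
from h import *
s=env.sense();print(s['ee_pos'],s['force'],s['grasp_force'])
im=vision.camera('wrist');c=vision.get_calibration('wrist');np.save('w2c.npy',c,allow_pickle=True);t=vision.camera('top')
a=np.radians(17.63);o=np.array([599.5,156.1]);R=np.array([[np.cos(a),-np.sin(a)],[np.sin(a),np.cos(a)]])
q=proj(c,[*(R@[-50,0]+o),80]).astype(int);print(q)
A=cv2.resize(im,(490,368));B=cv2.resize(t[160:240,225:330],None,fx=2.9,fy=2.9,interpolation=cv2.INTER_CUBIC)
o2=np.zeros((368,800,3),np.uint8);o2[:,:490]=A;o2[:B.shape[0],490:490+B.shape[1]]=B
cv2.imwrite('pics/m2.png',o2[:,:,::-1])
E
```

```text
[493.96844837 120.94969272  66.18768436] [ 5.79153306 15.60659832 -3.36904167] 24.994864440523088
[276 151]
```

View pics/m2.png

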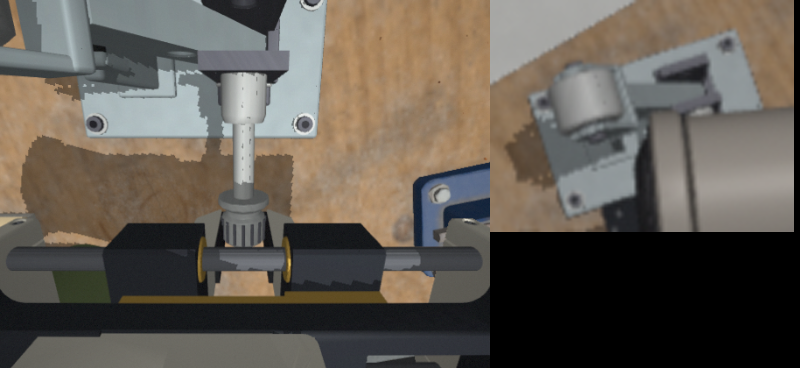

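The pin is drawn: in the left view the flange sits well away from the guide, at (240,200) against (245,110). The force rise with no further movement says it is on its stop. I'll release it and rise.

{"op": "move_arm", "data": {
  "targets": [
    [[0,0,0],0,0.35],
    [[0,0,0],0,0.45],
    [[0,0,0],0,0.5],
    [[0,0,0],0,0.55],
    [[0,0,0],0,0.55]
  ]
}}

```text
time: 4.42
ee_pos: [490.8, 117.5, 64.2]
tcp_rot: [[0.953, 0.303, 0.001], [0.303, -0.953, -0.0], [0.001, 0.0, -1.0]]
force: [0.9, 0.1, -0.5]
grip_width: 0.544
grasp_force: 0.0
```

{"op": "move_arm", "data": {
  "targets": [
    [[0,0,-0.15],0,0.6],
    [[0,0,-0.35],0,0.7],
    [[0,0,-0.55],0,0.8],
    [[0,0,-0.75],0,0.9],
    [[0,0,-0.85],0,0.9]
  ]
}}

```text
time: 4.83
ee_pos: [492.0, 117.7, 238.8]
tcp_rot: [[0.953, 0.303, 0.007], [0.303, -0.953, 0.0], [0.007, 0.002, -1.0]]
force: [1.3, -0.2, 0.3]
grip_width: 0.841
grasp_force: 0.0
```

```bash
python3 - <<'E'
from h import *
s=env.sense();c=vision.get_calibration('wrist');im=vision.camera('wrist');cv2.imwrite('pics/w3.png',im[:,:,::-1]);np.save('w3c.npy',c,allow_pickle=True)
a=np.radians(17.63);o=np.array([599.5,156.1]);R=np.array([[np.cos(a),-np.sin(a)],[np.sin(a),np.cos(a)]])
p=s['ee_pos'];print(p,s['tcp_rot'][0],s['joints'],R.T@(p[:2]-o),s['grip_width'])
E
```

```text
[491.98813553 117.65305644 238.81332017] [0.9530764  0.30265165 0.0068814 ] [ 4.76995927e+00  1.68037374e+01  8.94028043e+01 -1.23821055e-02
  7.33988000e+01  7.71561601e+01] [-114.10665551   -4.07917155] 0.8409263157792918
```

View pics/w3.png

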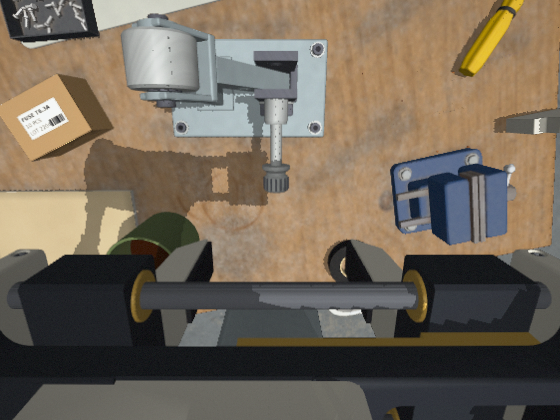

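The view shows the roller free at (160,55) and the pin drawn, with its flange at (276,170) well out from the guide. Next I'll go over the roller.

{"op": "move_arm", "data": {
  "targets": [
    [[0.12,-0.09,0],0,0.85],
    [[0.25,-0.18,0],0,0.85],
    [[0.4,-0.3,0],0,0.85],
    [[0.57,-0.42,0],0,0.85],
    [[0.57,-0.42,0],0,0.85]
  ]
}}

```text
time: 5.3
ee_pos: [576.3, 236.9, 231.3]
tcp_rot: [[0.952, 0.305, -0.0], [0.305, -0.952, 0.002], [0.0, -0.002, -1.0]]
force: [-1.8, -0.0, 0.0]
grip_width: 0.852
grasp_force: 0.0
```

```bash
cat >> h.py <<'E'
def loc():
    a=np.radians(17.63);R=np.array([[np.cos(a),-np.sin(a)],[np.sin(a),np.cos(a)]]);s=env.sense();p=s['ee_pos'];print('local',(R.T@(p[:2]-[600.0,154.6])).round(1),p[2].round(1),s['grip_width'],s['force'].round(1),s['time']);return R
E
python3 - <<'E'
from h import *
R=loc();c=vision.get_calibration('wrist');im=vision.camera('wrist');cv2.imwrite('pics/w4.png',im[:,:,::-1])
loc()
E
```

```text
local [ 2.4 85.6] 231.3 0.8520082991887447 [-1.8 -0.   0. ] 5.3
local [ 0.1 83.9] 231.4 0.8510712288651244 [-0.1  0.  -0.2] 5.35
```

View pics/w4.png

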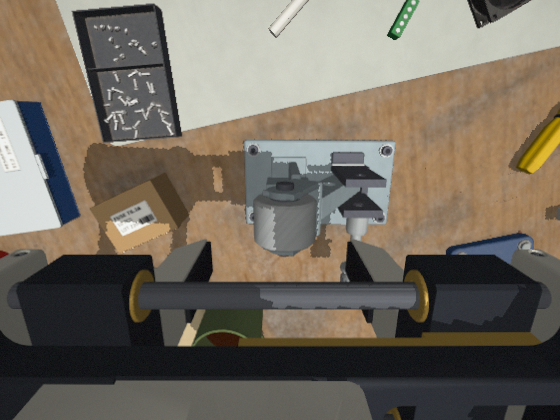

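The roller is between the open fingers, spanning columns 254–317 around (285,220), close to the fingers' centre at column 280.

```bash
python3 - <<'E'
from h import *
R=loc();c=vision.get_calibration('wrist')
for uv in [(254,215),(317,215)]: print(R.T@(plane(c,uv,162)[:2]-[600,154.6]))
print([R.T@(plane(c,uv,z)[:2]-[600,154.6]) for uv,z in (((395,142),10),((245,141),10),((356,225),80))])
E
```

```text
local [ 0.1 83.9] 231.4 0.8510712288651244 [-0.1  0.  -0.2] 5.35
[  1.12635648 104.00641585]
[ 1.26762    53.78750369]
[array([ 44.88102393, -59.70737327]), array([ 45.5271279 , 126.19657487]), array([-38.43464209,  -0.60934518])]
```

{"op": "move_arm", "data": {
  "targets": [
    [[0,0.005,0.05],0,0.85],
    [[0,0.005,0.12],0,0.85],
    [[0,0.005,0.22],0,0.85],
    [[0,0.005,0.3],0,0.85],
    [[0,0.005,0.38],0,0.85]
  ]
}}

```text
time: 5.77
ee_pos: [573.1, 229.8, 156.6]
tcp_rot: [[0.953, 0.302, -0.001], [0.302, -0.953, -0.001], [-0.001, 0.0, -1.0]]
force: [-0.8, 0.4, -0.6]
grip_width: 0.856
grasp_force: 0.0
```

```bash
python3 -c "
from h import *
loc();vision.camera('wrist');loc()"
```

```text
local [-2.9 79.8] 156.6 0.8564408149281609 [-0.8  0.4 -0.6] 5.7667
local [-4.5 79.9] 153.1 0.8501074069088438 [-1.9 -0.5 -2.7] 5.8167
```

{"op": "move_arm", "data": {
  "targets": [
    [[0.01,0,-0.005],0,0.8],
    [[0.02,0,-0.01],0,0.72],
    [[0.02,0,-0.01],0,0.66],
    [[0.02,0,-0.01],0,0.62],
    [[0.02,0,-0.01],0,0.6]
  ],
  "grip_force": 5
}}

```text
time: 6.23
ee_pos: [578.3, 232.6, 160.7]
tcp_rot: [[0.953, 0.303, 0.002], [0.303, -0.953, 0.0], [0.002, 0.0, -1.0]]
force: [-0.1, 0.6, 0.8]
grip_width: 0.614
grasp_force: 0.0
```

```bash
python3 -c "
from h import *
loc();vision.camera('wrist');loc()"
```

```text
local [ 2.9 80.9] 160.7 0.61390450564721 [-0.1  0.6  0.8] 6.2333
local [ 2.8 81. ] 160.4 0.6078022373634605 [0.4 0.1 0.5] 6.2833
```

{"op": "move_arm", "data": {
  "targets": [
    [[0,0.018,0.01],0,0.6],
    [[-0.005,0.037,0.005],0,0.6],
    [[-0.01,0.056,0],0,0.6],
    [[-0.01,0.075,-0.008],0,0.6],
    [[-0.01,0.094,-0.015],0,0.6]
  ]
}}

```text
time: 6.7
ee_pos: [581.8, 213.9, 163.0]
tcp_rot: [[0.953, 0.303, 0.0], [0.303, -0.953, 0.0], [0.0, -0.0, -1.0]]
force: [-1.0, 1.1, 1.2]
grip_width: 0.603
grasp_force: 1.5
```

```bash
python3 -c "
from h import *
loc();vision.camera('wrist');loc()"
```

```text
local [ 0.6 62.1] 163.0 0.603005353724143 [-1.   1.1  1.2] 6.7
local [ 0.8 61.2] 163.3 0.6024598218929615 [-0.2  0.9  0.7] 6.75
```

{"op": "move_arm", "data": {
  "targets": [
    [[0,0.02,-0.006],0,0.6],
    [[0,0.04,-0.012],0,0.6],
    [[0,0.06,-0.017],0,0.6],
    [[0,0.08,-0.022],0,0.6],
    [[0,0.1,-0.026],0,0.6]
  ]
}}

```text
time: 7.17
ee_pos: [588.0, 194.4, 168.0]
tcp_rot: [[0.953, 0.303, 0.0], [0.303, -0.953, -0.0], [-0.0, 0.0, -1.0]]
force: [-0.1, 1.2, 0.5]
grip_width: 0.603
grasp_force: 0.9
```

```bash
python3 -c "
from h import *
loc();im=vision.camera('wrist');cv2.imwrite('pics/w5.png',im[:,:,::-1]);loc()"
```

```text
local [ 0.6 41.6] 168.0 0.6025861390284175 [-0.1  1.2  0.5] 7.1667
local [ 0.7 40.7] 168.1 0.5995615408889132 [-0.1  0.9  0. ] 7.2167
```

{"op": "move_arm", "data": {
  "targets": [
    [[0,0.016,-0.002],0,0.6],
    [[0,0.032,-0.004],0,0.6],
    [[0,0.048,-0.006],0,0.6],
    [[0,0.062,-0.008],0,0.6],
    [[0,0.075,-0.01],0,0.6]
  ]
}}

```text
time: 7.63
ee_pos: [592.4, 180.3, 169.9]
tcp_rot: [[0.953, 0.303, 0.0], [0.303, -0.953, -0.0], [-0.0, 0.0, -1.0]]
force: [0.1, 2.6, 0.4]
grip_width: 0.602
grasp_force: 0.5
```

{"op": "move_arm", "data": {
  "targets": [
    [[0,0.01,0],0,0.6],
    [[0,0.02,-0.001],0,0.6],
    [[0,0.03,-0.001],0,0.6],
    [[0,0.04,-0.001],0,0.6],
    [[0,0.05,-0.001],0,0.6]
  ]
}}

```text
time: 8.05
ee_pos: [595.4, 171.0, 170.1]
tcp_rot: [[0.953, 0.303, 0.0], [0.303, -0.953, -0.0], [-0.0, 0.0, -1.0]]
force: [-0.1, 0.7, -0.0]
grip_width: 0.6
grasp_force: 0.3
```

```bash
python3 -c "
from h import *
loc();vision.camera('side');loc()"
```

```text
local [ 0.6 17. ] 170.1 0.5999670221591331 [-0.1  0.7 -0. ] 8.05
local [ 0.6 16.6] 170.1 0.5994519340358861 [ 0.1 -0.1  0.4] 8.1
```

{"op": "move_arm", "data": {
  "targets": [
    [[0,0.008,0],0,0.6],
    [[0,0.016,0],0,0.6],
    [[0,0.024,0],0,0.6],
    [[0,0.032,0],0,0.6],
    [[0,0.04,0],0,0.6]
  ]
}}

```text
time: 8.52
ee_pos: [597.8, 163.4, 170.1]
tcp_rot: [[0.953, 0.303, 0.0], [0.303, -0.953, -0.0], [-0.0, 0.0, -1.0]]
force: [0.0, 0.7, -0.3]
grip_width: 0.598
grasp_force: 0.1
```

{"op": "move_arm", "data": {
  "targets": [
    [[0,0.008,0],0,0.6],
    [[0,0.016,0],0,0.6],
    [[0,0.024,0],0,0.6],
    [[0,0.032,0],0,0.6],
    [[0,0.04,0],0,0.6]
  ]
}}

```text
time: 8.93
ee_pos: [600.2, 155.7, 170.1]
tcp_rot: [[0.953, 0.303, -0.0], [0.303, -0.953, -0.0], [-0.0, 0.0, -1.0]]
force: [-0.8, 0.2, 0.7]
grip_width: 0.602
grasp_force: 0.0
```

```bash
python3 -c "
from h import *
loc();im=vision.camera('side');cv2.imwrite('pics/s6.png',im[:,:,::-1]);im=vision.camera('wrist');cv2.imwrite('pics/w6.png',im[:,:,::-1]);loc();s=env.sense();print(s['grasp_force'])"
```

```text
local [0.6 1. ] 170.1 0.6023095208636665 [-0.8  0.2  0.7] 8.9333
local [0.6 0.9] 170.1 0.6004321367404395 [ 1.3  0.6 -0.2] 9.0333
0.0
```

{"op": "move_arm", "data": {
  "targets": [
    [[0,0,0],0,0.61],
    [[0,0,0],0,0.62],
    [[0,0,0],0,0.63],
    [[0,0,0],0,0.64],
    [[0,0,0],0,0.65]
  ]
}}

```text
time: 9.45
ee_pos: [600.2, 156.0, 170.1]
tcp_rot: [[0.953, 0.303, -0.0], [0.303, -0.953, -0.0], [-0.0, 0.0, -1.0]]
force: [-0.7, 0.5, -0.0]
grip_width: 0.646
grasp_force: 0.0
```

{"op": "move_arm", "data": {
  "targets": [
    [[0,0,0],0,0.67],
    [[0,0,0],0,0.69],
    [[0,0,0],0,0.71],
    [[0,0,0],0,0.73],
    [[0,0,0],0,0.75]
  ]
}}

```text
time: 9.87
ee_pos: [600.2, 155.9, 170.1]
tcp_rot: [[0.953, 0.303, 0.0], [0.303, -0.953, -0.0], [-0.0, 0.0, -1.0]]
force: [-0.3, -1.1, -0.4]
grip_width: 0.747
grasp_force: 0.0
```

```bash
python3 - <<'E'
from h import *
R=loc();s=vision.camera('side');w=vision.camera('wrist');cv2.imwrite('pics/w7.png',w[:,:,::-1]);cv2.imwrite('pics/s7.png',s[:,:,::-1])
c=vision.get_calibration('wrist');cs=vision.get_calibration('side');loc()
f=lambda c,x,y,z:proj(c,[*(R@[x,y]+[600,154.6]),z]).round(0).tolist()
print('wrist roller ctr',f(c,0,0,177),'side',f(cs,0,0,177))
q=f(cs,0,0,100);u,v=map(int,q);A=cv2.resize(s[v-75:v+45,u-65:u+65],(520,480),interpolation=cv2.INTER_CUBIC)
q=f(c,0,0,150);u,v=map(int,q);print(u,v);u=max(45,min(u,515));B=w[:,u-45-60:u+45+60]
B=cv2.resize(w,(280,210));o=np.zeros((480,800,3),np.uint8);o[:,:520]=A;o[:210,520:]=B
for k,xyz in enumerate([(0,0,177),(0,0,80),(0,0,10)]):
  p=np.array(proj(cs,[*(R@xyz[:2]+[600,154.6]),xyz[2]]));
  print(k,p)
cv2.imwrite('pics/m7.png',o[:,:,::-1])
E
```

```text
local [0.6 1.2] 170.1 0.7470378889445639 [-0.3 -1.1 -0.4] 9.8667
local [0.6 1.2] 170.1 0.7483527305749356 [ 0.4 -0.9 -0.3] 9.9667
wrist roller ctr [282.0, 263.0] side [305.0, 188.0]
281 243
0 [304.5412401 188.4138094]
1 [302.94341905 218.62464707]
2 [301.8774134  238.87010469]
```

View pics/m7.png

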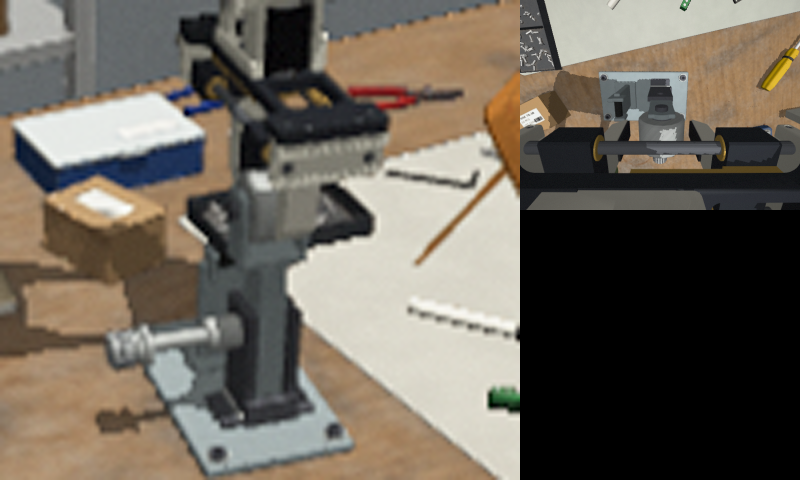

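The post stands upright between the cheeks in the side view, with its bar base at about (265,400). The pin is still drawn, with its head at (125,345), and the fingers are clear of the roller. I'll wait for the stillness check, then rise straight up and move back to -x.

{"op": "move_arm", "data": {
  "targets": [
    [[0,0,0],0,0.77],
    [[0,0,0],0,0.79],
    [[0,0,0],0,0.81],
    [[0,0,0],0,0.82],
    [[0,0,0],0,0.82]
  ]
}}

```text
time: 10.38
ee_pos: [600.2, 156.0, 170.1]
tcp_rot: [[0.953, 0.303, 0.0], [0.303, -0.953, -0.0], [-0.0, 0.0, -1.0]]
force: [0.5, -0.6, 0.1]
grip_width: 0.816
grasp_force: 0.0
```

{"op": "move_arm", "data": {
  "targets": [
    [[0,0,0],0,0.82],
    [[0,0,0],0,0.82],
    [[0,0,0],0,0.82],
    [[0,0,0],0,0.82],
    [[0,0,0],0,0.82]
  ]
}}

```text
time: 10.8
ee_pos: [600.2, 155.9, 170.1]
tcp_rot: [[0.953, 0.303, -0.0], [0.303, -0.953, -0.0], [-0.0, 0.0, -1.0]]
force: [-0.1, -0.7, -0.4]
grip_width: 0.822
grasp_force: 0.0
```

{"op": "move_arm", "data": {
  "targets": [
    [[0,0,0],0,0.82],
    [[0,0,0],0,0.82],
    [[0,0,0],0,0.82],
    [[0,0,0],0,0.82],
    [[0,0,0],0,0.82]
  ]
}}

```text
time: 11.22
ee_pos: [600.2, 156.0, 170.1]
tcp_rot: [[0.953, 0.303, -0.0], [0.303, -0.953, -0.0], [-0.0, 0.0, -1.0]]
force: [-0.7, 0.3, -0.3]
grip_width: 0.82
grasp_force: 0.0
```

{"op": "move_arm", "data": {
  "targets": [
    [[0,0,-0.05],0,0.82],
    [[0,0,-0.13],0,0.82],
    [[0,0,-0.23],0,0.82],
    [[0,0,-0.34],0,0.82],
    [[0,0,-0.45],0,0.82]
  ]
}}

```text
time: 11.63
ee_pos: [600.1, 156.0, 261.8]
tcp_rot: [[0.953, 0.303, 0.0], [0.303, -0.953, -0.0], [0.0, 0.0, -1.0]]
force: [0.8, -0.0, 0.0]
grip_width: 0.819
grasp_force: 0.0
```

{"op": "move_arm", "data": {
  "targets": [
    [[-0.1,0,0],0,0.6],
    [[-0.27,0,0],0,0.4],
    [[-0.45,0,0],0,0.2],
    [[-0.63,0,0],0,0],
    [[-0.75,0,0],0,0]
  ]
}}

```text
time: 12.05
ee_pos: [454.5, 109.9, 260.9]
tcp_rot: [[0.953, 0.303, -0.0], [0.303, -0.953, -0.0], [-0.0, 0.0, -1.0]]
force: [0.6, 0.2, 0.2]
grip_width: 0.505
grasp_force: 0.0
```

```bash
python3 - <<'E'
from h import *
R=loc();w=vision.camera('wrist');c=vision.get_calibration('wrist');cv2.imwrite('pics/w8.png',w[:,:,::-1]);loc()
print(env.sense()['joints'].round(1))
for p in [(0,0,202),(-88-28,0,93),(-72-42,0,80)]:print(p,proj(c,[*(R@p[:2]+[600,154.6]),p[2]]))
E
```

```text
local [-152.2    1.5] 260.9 0.5048919183017122 [0.6 0.2 0.2] 12.05
local [-155.2    1.9] 261.1 0.4581072352661787 [-2.8  1.6 -0.9] 12.1
[ 4.2 11.7 92.7 -0.  75.8 76.5]
(0, 0, 202) [282.50484613 -16.59897294]
(-116, 0, 93) [280.80406762 151.44431379]
(-114, 0, 80) [280.72889001 148.18644796]
```

{"op": "move_arm", "data": {
  "targets": [
    [[0,0,0],-0.0396,0],
    [[0,0,0],-0.0792,0],
    [[0,0,0],-0.1188,0],
    [[0,0,0],-0.1584,0],
    [[0,0,0],-0.198,0]
  ]
}}

```text
time: 12.52
ee_pos: [457.6, 110.6, 261.0]
tcp_rot: [[0.593, 0.805, 0.001], [0.805, -0.593, 0.0], [0.001, 0.001, -1.0]]
force: [-1.0, -1.1, 0.1]
grip_width: 0.104
grasp_force: 0.0
```

{"op": "move_arm", "data": {
  "targets": [
    [[0,0,0],-0.0396,0],
    [[0,0,0],-0.0792,0],
    [[0,0,0],-0.1188,0],
    [[0,0,0],-0.1584,0],
    [[0,0,0],-0.198,0]
  ]
}}

```text
time: 12.93
ee_pos: [457.6, 110.6, 260.9]
tcp_rot: [[0.013, 1.0, 0.001], [1.0, -0.013, 0.0], [0.0, 0.001, -1.0]]
force: [-0.1, -0.2, 1.1]
grip_width: 0.006
grasp_force: 0.0
```

{"op": "move_arm", "data": {
  "targets": [
    [[0,0,0],-0.0396,0],
    [[0,0,0],-0.0792,0],
    [[0,0,0],-0.1188,0],
    [[0,0,0],-0.1584,0],
    [[0,0,0],-0.198,0]
  ]
}}

```text
time: 13.35
ee_pos: [457.6, 110.6, 260.9]
tcp_rot: [[-0.572, 0.82, 0.001], [0.82, 0.572, 0.0], [-0.001, 0.001, -1.0]]
force: [0.5, 0.9, -0.4]
grip_width: 0.009
grasp_force: 0.0
```

{"op": "move_arm", "data": {
  "targets": [
    [[0,0,0],-0.0396,0],
    [[0,0,0],-0.0792,0],
    [[0,0,0],-0.1188,0],
    [[0,0,0],-0.1584,0],
    [[0,0,0],-0.198,0]
  ]
}}

```text
time: 13.77
ee_pos: [457.6, 110.6, 261.0]
tcp_rot: [[-0.943, 0.333, 0.001], [0.333, 0.943, 0.0], [-0.001, 0.0, -1.0]]
force: [-0.1, 0.6, 0.2]
grip_width: 0.004
grasp_force: 0.0
```

{"op": "move_arm", "data": {
  "targets": [
    [[0,0,0],-0.0396,0],
    [[0,0,0],-0.0792,0],
    [[0,0,0],-0.1188,0],
    [[0,0,0],-0.1584,0],
    [[0,0,0],-0.198,0]
  ]
}}

```text
time: 14.18
ee_pos: [457.6, 110.6, 261.0]
tcp_rot: [[-0.96, -0.279, 0.001], [-0.279, 0.96, 0.0], [-0.001, -0.0, -1.0]]
force: [-0.2, 0.1, -0.1]
grip_width: 0.006
grasp_force: 0.0
```

{"op": "move_arm", "data": {
  "targets": [
    [[0,0,0],-0.01,0],
    [[0,0,0],-0.01,0],
    [[0,0,0],-0.01,0],
    [[0,0,0],-0.01,0],
    [[0,0,0],-0.01,0]
  ]
}}

```text
time: 14.6
ee_pos: [457.3, 110.5, 260.3]
tcp_rot: [[-0.953, -0.302, 0.0], [-0.302, 0.953, -0.0], [-0.0, -0.0, -1.0]]
force: [-0.1, -0.5, 0.2]
grip_width: 0.005
grasp_force: 0.0
```

```bash
python3 -c "
from h import *
loc();s=env.sense();print(s['joints'].round(1))"
```

```text
local [-149.3    1.2] 260.3 0.004867412192422559 [-0.1 -0.5  0.2] 14.6
[   4.2   12.3   92.    -0.    75.6 -103.3]
```

{"op": "move_arm", "data": {
  "targets": [
    [[0,-0.006,0.15],0,0],
    [[0,-0.006,0.35],0,0],
    [[0,-0.006,0.55],0,0],
    [[0,-0.006,0.75],0,0],
    [[0,-0.006,0.93],0,0]
  ]
}}

```text
time: 15.02
ee_pos: [457.2, 109.3, 72.4]
tcp_rot: [[-0.953, -0.302, 0.0], [-0.302, 0.953, -0.0], [-0.0, -0.0, -1.0]]
force: [1.5, -0.4, -0.8]
grip_width: 0.006
grasp_force: 0.0
```

{"op": "move_arm", "data": {
  "targets": [
    [[0,0,0],0,0],
    [[-0.02,0,0],0,0],
    [[-0.045,0,0],0,0],
    [[-0.07,0,0],0,0],
    [[-0.09,0,0],0,0]
  ]
}}

```text
time: 15.43
ee_pos: [477.2, 115.2, 76.5]
tcp_rot: [[-0.953, -0.303, 0.005], [-0.303, 0.953, 0.0], [-0.005, -0.001, -1.0]]
force: [0.0, 0.3, 0.5]
grip_width: 0.005
grasp_force: 0.0
```

```bash
python3 -c "
from h import *
loc();s=env.sense();vision.camera('wrist');loc()"
```

```text
local [-129.    -0.4] 76.5 0.005365658886366504 [0.  0.3 0.5] 15.4333
local [-128.6   -0.4] 76.2 0.003244985140532485 [0.8 0.  0.3] 15.4833
```

{"op": "move_arm", "data": {
  "targets": [
    [[-0.015,0,0],0,0],
    [[-0.03,0,0],0,0],
    [[-0.045,0,0],0,0],
    [[-0.06,0,0],0,0],
    [[-0.075,0,0],0,0]
  ]
}}

```text
time: 15.9
ee_pos: [488.9, 119.3, 74.1]
tcp_rot: [[-0.953, -0.303, -0.001], [-0.303, 0.953, -0.0], [0.001, 0.0, -1.0]]
force: [-2.0, -0.9, 2.4]
grip_width: 0.005
grasp_force: 1.1
```

{"op": "move_arm", "data": {
  "targets": [
    [[-0.01,0,0],0,0],
    [[-0.02,0,0],0,0],
    [[-0.03,0,0],0,0],
    [[-0.04,0,0],0,0],
    [[-0.05,0,0],0,0]
  ]
}}

```text
time: 16.32
ee_pos: [498.6, 122.4, 74.0]
tcp_rot: [[-0.953, -0.303, -0.0], [-0.303, 0.953, -0.0], [0.0, -0.0, -1.0]]
force: [-2.2, -0.1, 1.1]
grip_width: 0.005
grasp_force: 1.1
```

```bash
python3 -c "
from h import *
loc()"
```

```text
local [-106.3    0. ] 74.0 0.004943707899899918 [-2.2 -0.1  1.1] 16.3167
```

{"op": "move_arm", "data": {
  "targets": [
    [[-0.01,0,0],0,0],
    [[-0.02,0,0],0,0],
    [[-0.03,0,0],0,0],
    [[-0.04,0,0],0,0],
    [[-0.05,0,0],0,0]
  ]
}}

```text
time: 16.73
ee_pos: [508.2, 125.5, 74.0]
tcp_rot: [[-0.953, -0.303, -0.0], [-0.303, 0.953, -0.0], [0.0, -0.0, -1.0]]
force: [-1.6, -0.7, 0.6]
grip_width: 0.007
grasp_force: 1.1
```

{"op": "move_arm", "data": {
  "targets": [
    [[-0.01,0,0],0,0],
    [[-0.02,0,0],0,0],
    [[-0.03,0,0],0,0],
    [[-0.04,0,0],0,0],
    [[-0.05,0,0],0,0]
  ]
}}

```text
time: 17.15
ee_pos: [517.8, 128.5, 74.0]
tcp_rot: [[-0.953, -0.303, -0.0], [-0.303, 0.953, -0.0], [0.0, -0.0, -1.0]]
force: [-1.3, -1.6, -0.0]
grip_width: 0.004
grasp_force: 1.1
```

```bash
python3 -c "
from h import *
loc()"
```

```text
local [-86.3  -0. ] 74.0 0.0043366109068275465 [-1.3 -1.6 -0. ] 17.15
```

Now the last few millimetres, until the force rises.

{"op": "move_arm", "data": {
  "targets": [
    [[-0.005,0,0],0,0],
    [[-0.01,0,0],0,0],
    [[-0.015,0,0],0,0],
    [[-0.02,0,0],0,0],
    [[-0.02,0,0],0,0]
  ]
}}

```text
time: 17.57
ee_pos: [521.1, 129.6, 74.0]
tcp_rot: [[-0.953, -0.303, -0.001], [-0.303, 0.953, -0.0], [0.001, -0.0, -1.0]]
force: [-3.4, -1.2, 0.3]
grip_width: 0.003
grasp_force: 1.8
```

{"op": "move_arm", "data": {
  "targets": [
    [[-0.004,0,0],0,0],
    [[-0.008,0,0],0,0],
    [[-0.012,0,0],0,0],
    [[-0.015,0,0],0,0],
    [[-0.015,0,0],0,0]
  ]
}}

```text
time: 17.98
ee_pos: [521.2, 129.6, 73.9]
tcp_rot: [[-0.953, -0.303, -0.007], [-0.303, 0.953, -0.002], [0.007, 0.0, -1.0]]
force: [-13.4, -6.3, 8.4]
grip_width: 0.006
grasp_force: 6.9
```

```bash
python3 -c "
from h import *
loc()"
```

```text
local [-82.6   0.1] 73.9 0.005995760645072676 [-13.4  -6.3   8.4] 17.9833
```

{"op": "move_arm", "data": {
  "targets": [
    [[0.02,0,0],0,0],
    [[0.06,0,0],0,0],
    [[0.12,0,0],0,0],
    [[0.2,0,0],0,0],
    [[0.3,0,0],0,0]
  ]
}}

```text
time: 18.4
ee_pos: [467.7, 112.4, 74.3]
tcp_rot: [[-0.953, -0.303, 0.003], [-0.303, 0.953, 0.0], [-0.003, -0.001, -1.0]]
force: [0.0, 0.2, -0.1]
grip_width: 0.007
grasp_force: 0.0
```

{"op": "move_arm", "data": {
  "targets": [
    [[0,0,-0.1],0,0],
    [[0,0,-0.25],0,0],
    [[0,0,-0.45],0,0],
    [[0,0,-0.65],0,0],
    [[0,0,-0.8],0,0]
  ]
}}

```text
time: 18.82
ee_pos: [467.9, 112.6, 237.6]
tcp_rot: [[-0.953, -0.303, 0.005], [-0.303, 0.953, 0.001], [-0.005, -0.001, -1.0]]
force: [0.4, -0.5, -0.2]
grip_width: 0.006
grasp_force: 0.0
```

```bash
python3 - <<'E'
from h import *
R=loc();s=vision.camera('side')[:,:,::-1];cv2.imwrite('pics/s9.png',s)
a=cv2.imread('pics/side0.png');b=cv2.imread('pics/s7.png')
# pin head patch in side0: crop coords (140..200,300..375)/6+(255,165)
t=cv2.resize(a[212:232,276:292],None,fx=4,fy=4,interpolation=cv2.INTER_CUBIC)
for n,i in (('start',a),('drawn',b),('now',s)):
    w=cv2.resize(i[202:242,250:312],None,fx=4,fy=4,interpolation=cv2.INTER_CUBIC)
    r=cv2.matchTemplate(w,t,cv2.TM_CCOEFF_NORMED);_,v,_,l=cv2.minMaxLoc(r);print(n,round(v,2),l[0]/4+250,l[1]/4+202)
cs=vision.get_calibration('side')
f=lambda x:proj(cs,[*(R@[x,0]+[600,154.6]),80]);print('px per mm',(f(-63)-f(-105))/42)
t=cv2.resize(b[215:235,295:320],None,fx=4,fy=4)
print(cv2.minMaxLoc(cv2.matchTemplate(cv2.resize(s[205:245,285:330],None,fx=4,fy=4),t,cv2.TM_CCOEFF_NORMED)))
E
```

```text
local [-1.386e+02 -1.000e-01] 237.6 0.006201525304102466 [ 0.4 -0.5 -0.2] 18.8167
start 1.0 276.0 212.0
drawn 0.57 261.25 214.75
now 0.79 276.0 212.0
px per mm [ 0.34278158 -0.05936473]
(-0.27003374695777893, 0.9453240633010864, (11, 70), (41, 40))
```

```bash
python3 -c "
from bench import order
print(order.hand_in())"
```

```text
the job is handed in; nothing more can be done
None
```

The job is handed in at about 19 s on the robot's clock: the pin was drawn, the post stands untouched in the fork, and the pin is pushed home to within about 1 mm by the side camera. The hand-in returned no verdict, and I made no final check on the bystanders, though no move went near them.

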